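# Hold a bar end through the guard slot of the deburring machine

### The arm

A 6-joint arm with a two-finger parallel gripper is mounted at the origin on the work surface. World frame = base frame: x ahead of the robot, y to its left, z up, the work surface at z = 0. Lengths are in m, angles in rad, forces in N, time in s.
With the tool pointing down it reaches from about 0.35 to 0.975 m from the base axis. Payload 4.9 kg.
Tool frame: the origin (TCP) lies on the centre line of the jaws, within the pads' length; the fingertips stand manip.tcp_to_tips ahead of it and the grasp point (between the pads) lies 11 mm behind it (manip.tcp_to_tips is the distance from the TCP to the fingertips, in m); x points along the fingers, y is the direction in which the jaws open and shut, and the axes are right-handed (so a half turn about x gives the same grasp; the last joint's range is limited). The gripper opens to 85 mm and grips with 20 to 120 N. Pads are 22 mm wide; open, the fingers measure 114 mm over their backs; the gripper's body (76 mm by 85 mm) begins 54 mm behind the grasp point. The pads swing forward as they close: fully open they stand 13 mm farther back than shut.
Start: joints at [1.188, 0.053, 1.613, -0, 1.476, -0.119], TCP at [0.163, 0.603, 0.239] pointing down, gripper open.
Joint ranges: [-3.01, 3.01], [-1.01, 2.22], [0.06, 2.58], [-1.02, 4.17], [0.09, 2.62], [-3.14, 3.14]. Speed limits (rad/s): [2.57, 2.57, 3.14, 3.14, 3.14, 3.14].

### API

Orientations are given as a unit quaternion [w, x, y, z].
In Python, from plant import status, imaging, workorder, manip gives the robot as it stands.
- The arm moves only by the tool carry_out, never from a script. Its argument "moves" is one flat list of numbers, 5 for each row, row after row: the opening, from 0 (shut) to 1 (fully open), then the shift along the tool's x, y, z in cm, then the turn about the tool's x in rad. In form: [claw, tx, ty, tz, twist, claw, tx, ty, tz, twist, ...]. A call has 1 to 12 rows; each row is the pose to reach, as a shift and turn from the pose commanded when the call began, along the tool's axes at that moment; what a row does not reach only later rows make up. A row lasts 1/12 s, in which the tool goes at most 41.7 mm and 7.16 degrees, less where a joint would pass 70% of its speed; a pose out of reach is approached as far as the arm can. A call with a gripper value outside its range is refused whole. The fingers move at their own pace and stop on an object; the grip force is fixed at half the most. Time passes only in rows, so rows that repeat a pose let the fingers close. It gives the time, the measured TCP pose, the force and the opening at its end, in the units of the state.
- status.state(): the state, without advancing time (a new reading comes with each control period).
- imaging.grab_frame(name): name is "scene" or "top"; returns the picture (400x640x3 uint8, red, green, blue); there is no depth.
- imaging.camera_info(name): a dict with "K" (3x3 intrinsics, pixels), "R" (3x3) and "t" (3): a world point X has camera coordinates R X + t. Camera axes: x right, y down, z forward; pixel columns grow to the right and rows downward; lengths in m; the calibration is good to about 2 mm. A picture is of the moment at which its call begins. camera_info takes no time and is no camera call.
- workorder.job_done(): hands the job in, once; it reports no verdict.
The state is a dict: "time": time; "joint_pos": joint angles; "joint_vel": joint speeds; "joint_efforts": joint torques, N m; "tool_pos": TCP position; "tool_rot": TCP orientation; "contact_force": force on the tool from outside, world axes, zero at the start; "ft_torque": the same for the moment, N m; "gripper_width": opening from 0.0 (shut) to 1.0 (fully open).
Only numpy, scipy, OpenCV 4.12 (cv2) and the standard library are available. Lean on these libraries where they do the work, as an engineer would, in place of code of your own. Each camera call takes 0.05 s, during which the arm holds its last target.

### The job

Slide the shutter on top of the deburring machine fully open, then take the longest of the three flat bar blanks out of the wooden rack, pass its lower end straight down through the guard slot and press the spring stop inside well down. Finish while still gripping the blank and holding the stop down: do not let go. Leave the two shorter blanks in the rack and the can and screwdriver where they are.

Things in the scene. Friction and masses are not known exactly. Their poses are not given: they have to be found in the camera images.
- slot (a point): Centre of the guard slot's mouth, at the upper face of the green machine's steel top plate, 130 mm above the bench. Axes: z up, y along the slot's long side and the shutter's travel, x across the slot. The slot is 12 mm (x) by 38 mm (y), in all 2 mm more than the blank both ways, with a 4 mm bevel round its mouth; the plate is 12 mm thick.
- machine: Fixed green deburring machine; origin on the bench straight under the slot's centre, axes as the slot's. Its top plate, 130 mm up, covers x -65 to 65, y -55 to 95 mm. A lower grey motor 66 mm in diameter sticks out to y = -111 mm. Two 6 mm high shutter guides run along y at x = -23 and 23 mm. It is open on its +x side.
- shutter (a joint): How far the flat aluminium shutter that covers the slot has been slid along the slot frame's +y, in m: 0 closed to 0.060 fully open; it clears the bevelled mouth from 0.051. Stiff (about 1.5 N), stays where it is left. It starts shut or nearly so. The plate is 40 mm (x) by 56 mm (y) and 4 mm thick, lying on the top plate.
- shutter_tab (a point): Grip point of the shutter's upright black tab, 20 mm above the top plate and 20 mm to +y of the shutter's middle; the tab is 10 mm thick (y), 26 mm wide (x) and rises to 32 mm above the top plate. Axes as the slot's.
- stop (a joint): How far the steel spring stop inside the machine is pressed down, in m: 0 free to 0.014 at the end of its travel. Free, its flat face (30 by 50 mm) lies 45 mm below the slot's mouth, centred under it. It takes 4 N to start moving and 7.5 N at the end; pressed by 6 mm or more it is well down. The blank's own weight does not press it.
- blank_mid (a point): Centre of the longest blank, a plain aluminium flat bar standing upright: 10 mm thick (its x), 36 mm wide (its y), 130 mm long (its z, up), so 65 mm to either end. About 0.13 kg. It stands in one of the rack's three pockets, its foot 14 mm above the bench and its top 144 mm. The upper 90 mm are free to grip.
- blank_foot (a point): Middle of the lower end of the longest blank; same axes.
- short_a_mid (a point): Centre of a shorter blank of the same section, 85 mm long, in another pocket of the rack.
- short_b_mid (a point): Centre of the shortest blank, same section, 75 mm long, in the remaining pocket.
- rack: Fixed wooden rack block, 70 mm (x) by 200 mm (y) by 50 mm high; origin at the centre of its underside. Three pockets in a row along its y, 64 mm apart, each 14 by 40 mm and 36 mm deep, holding a blank with its wide side along the rack's y.
- can_mid (a point): Middle of a closed can, 60 mm in diameter and 90 mm tall, standing on the bench. Leave it.
- driver: Screwdriver lying on the bench. Leave it.

How it is judged:
By the outcome, as a careful person would: the job done as asked, in the order asked, and still so for the second after the job is handed in, while the arm keeps its last pose, push and grip.
It also fails if it takes over 69 s, if anything falls off the work surface, if the arm or the gripper's body presses on something with over 40 N, if the wrist force passes 120 N, or if a joint passes its speed limit or range.

## Working session

There is one attempt and no reset: what is moved stays moved. The work goes in short steps, Python scripts to look and compute and a tool call to move; the robot and the scene stay as the last step left them, time stands still between calls to the robot, and variables do not carry over. Pictures are saved under pics/ and viewed, and the job is handed in when it is done.

Besides the shell and the picture viewer there is one more tool, called after "Request:" as name(argument=value, ...) on one line, values as JSON. carry_out: Moves the arm, as the interface text tells. Its arguments: {"type":"object","properties":{"moves":{"type":"array","items":{"type":"number"}}},"required":["moves"]}

```bash
ls; mkdir -p pics
python3 - <<'E'
from plant import status, imaging, workorder, manip
import cv2
print(status.state()); print(manip.tcp_to_tips)
for n in("scene","top"):
    cv2.imwrite(f"pics/{n}0.png",imaging.grab_frame(n)[:,:,::-1]); c=imaging.camera_info(n); print(n,c)
E
```

```text
pics
{'time': 0.0, 'joint_pos': array([ 1.18796934e+00,  5.33469599e-02,  1.61425470e+00,  1.64784459e-05,
        1.47595710e+00, -1.19010523e-01]), 'joint_vel': array([ 3.22940803e-04, -8.04222719e-04,  9.66702504e-04,  7.91897779e-05,
        7.60888921e-04, -1.56817995e-03]), 'joint_efforts': array([ 5.70767170e-04, -3.93689740e+01, -3.70172453e+01, -7.98731116e-05,
        7.26113882e-03, -1.41425568e-05]), 'tool_pos': array([0.16276346, 0.60283572, 0.23809259]), 'tool_rot': array([ 0.70078532,  0.09233155,  0.70114174, -0.09367537]), 'contact_force': array([ 0.94352847, -0.55154616, -0.10592534]), 'ft_torque': array([ 0.00863031,  0.0041528 , -0.02561763]), 'gripper_width': 0.9993694321971832}
0.008
scene {'K': array([[421.24374116,   0.        , 322.00107889],
       [  0.        , 421.24374116, 196.88945811],
       [  0.        ,   0.        ,   1.        ]]), 'R': array([[-0.31823544,  0.94782597,  0.01876539],
       [ 0.63985665,  0.22935533, -0.73347092],
       [-0.69950673, -0.22140928, -0.67946175]]), 't': array([ 0.15796231, -0.28849288,  1.41731135])}
top {'K': array([[421.34270344,   0.        , 318.57418997],
       [  0.        , 421.34270344, 201.16044305],
       [  0.        ,   0.        ,   1.        ]]), 'R': array([[ 0.019926  , -0.99914995,  0.0360878 ],
       [-0.9960159 , -0.02297565, -0.08616518],
       [ 0.08692107, -0.03422709, -0.99562706]]), 't': array([-0.01340875,  0.60734682,  0.8915848 ])}
```

View pics/scene0.png

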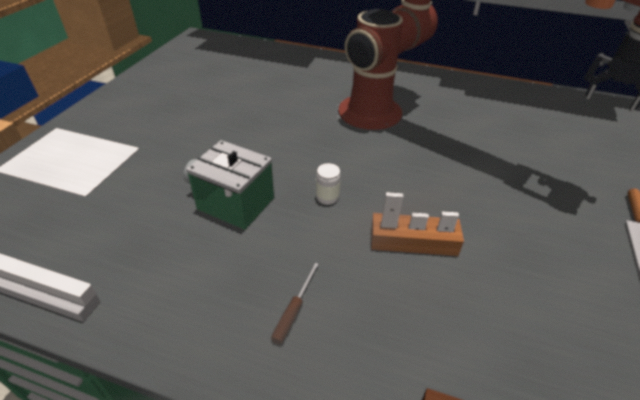

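View pics/top0.png

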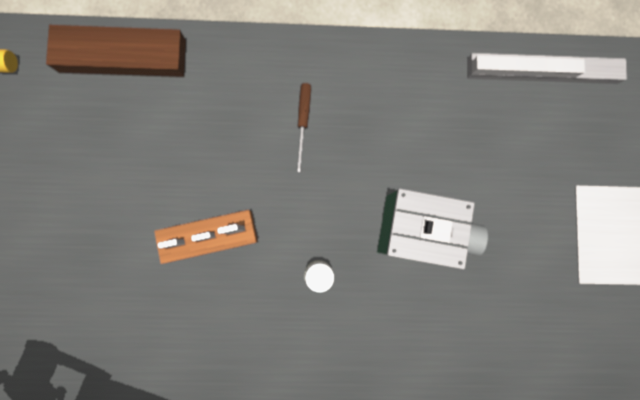

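Run:
```python
import cv2
t=cv2.imread("pics/top0.png"); s=cv2.imread("pics/scene0.png")
cv2.imwrite("pics/a.png",cv2.resize(t[170:290,370:500],None,fx=5,fy=5,interpolation=cv2.INTER_CUBIC))
cv2.imwrite("pics/b.png",cv2.resize(t[200:275,145:265],None,fx=6,fy=6,interpolation=cv2.INTER_CUBIC))
cv2.imwrite("pics/c.png",cv2.resize(s[130:230,175:290],None,fx=6,fy=6,interpolation=cv2.INTER_CUBIC))
cv2.imwrite("pics/d.png",cv2.resize(s[180:260,360:470],None,fx=6,fy=6,interpolation=cv2.INTER_CUBIC))
```

```text
(no output)
```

View pics/a.png

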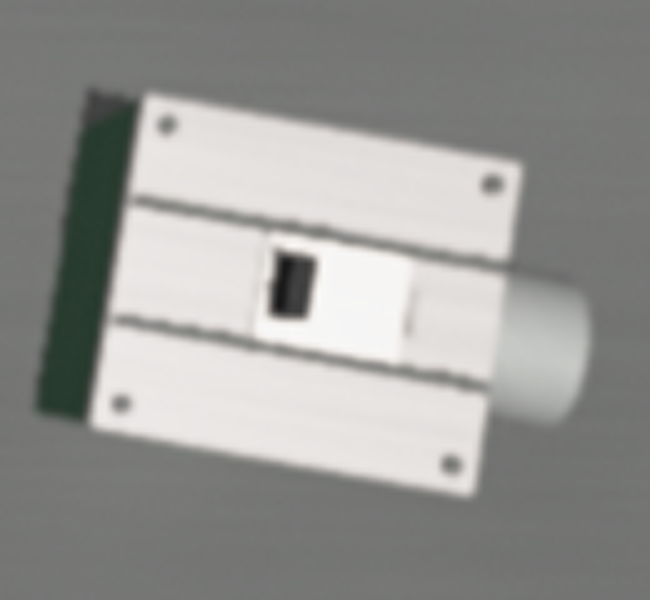

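View pics/b.png

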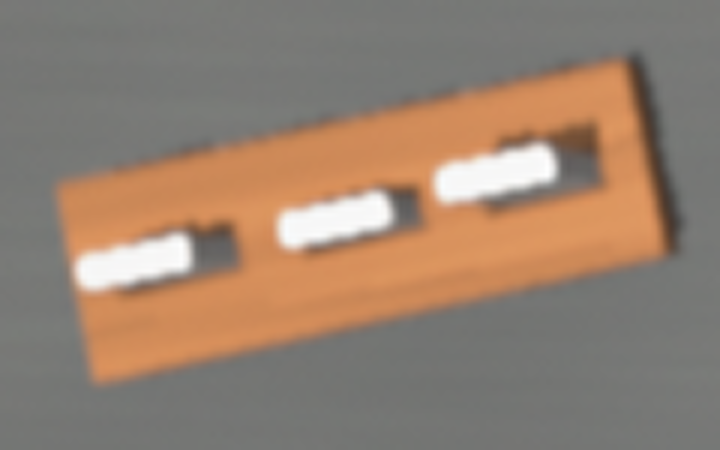

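View pics/c.png

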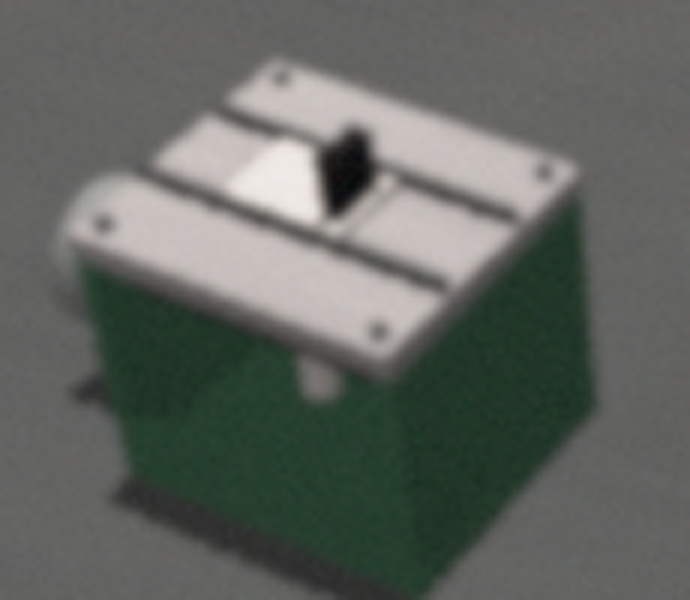

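View pics/d.png

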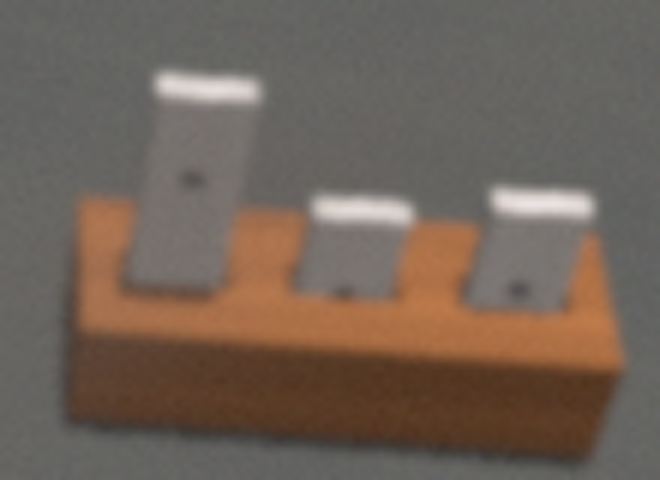

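```bash
cat > h.py <<'E'
import numpy as np, cv2
from plant import status, imaging, workorder, manip
def ray(n,uv,z):
    c=imaging.camera_info(n);K,R,t=map(np.array,(c["K"],c["R"],c["t"]))
    d=R.T@np.linalg.solve(K,[uv[0],uv[1],1.]); o=-R.T@t
    return o+d*(z-o[2])/d[2]
def proj(n,X):
    c=imaging.camera_info(n);p=c["K"]@(c["R"]@np.array(X)+c["t"]);return p[:2]/p[2]
E
python3 - <<'E'
from h import *
for n in("top","scene"):
    im=cv2.imread(f"pics/{n}0.png"); g=im.min(2)
    box=(145,200,265,275) if n=="top" else (360,180,470,260)
    for th in ((225,200) if n=="top" else (150,175)):
        m=(g>th).astype(np.uint8); mm=np.zeros_like(m); x0,y0,x1,y1=box; mm[y0:y1,x0:x1]=m[y0:y1,x0:x1]
        for c in cv2.findContours(mm,0,1)[0]:
            if len(c)<5: continue
            M=cv2.moments(c)
            r=cv2.minAreaRect(c); P=ray(n,r[0],.144); b=cv2.boxPoints(r)
            B=[ray(n,p,.144) for p in b]
            e=max((B[1]-B[0],B[2]-B[1]),key=np.linalg.norm)
            print(n,th,np.round(r[0],2),r[1],P.round(4),"ang",np.degrees(np.arctan2(e[1],e[0])).round(1))
    # plate
    box=(380,180,500,275) if n=="top" else (180,135,280,195)
    x0,y0,x1,y1=box
    if n=="top":
      m=((g>185)*255).astype(np.uint8); 
    else: m=((g>110)*255).astype(np.uint8)
    mm=np.zeros_like(m); mm[y0:y1,x0:x1]=m[y0:y1,x0:x1]
    mm=cv2.morphologyEx(mm,cv2.MORPH_CLOSE,np.ones((5,5)))
    c=max(cv2.findContours(mm,0,1)[0],key=cv2.contourArea)
    W=np.array([ray(n,p[0],.13)[:2] for p in c],np.float32)
    r=cv2.minAreaRect(W*1000); print(n,"plate",r, cv2.approxPolyDP(c,4,True)[:,0].tolist())
# screws/corners manual, top
for uv in [(146,95),(522,163),(474,495),(90,428)]:
    print("corner",ray("top",(uv[0]/5+370-.4,uv[1]/5+170-.4),.13).round(4))
for uv in [(278,60),(578,165),(390,370),(72,238)]:
    print("scorner",ray("scene",(uv[0]/6+175-.4,uv[1]/6+130-.4),.13).round(4))
# tab top
print("tabtop", ray("top",(293/5+370-.4,285/5+170-.4),.162))
# rack corners
for uv in [(58,185),(630,60),(672,255),(95,383)]:
    print("rack",ray("top",(uv[0]/6+145-.4,uv[1]/6+200-.4),.05).round(4))
E
```

```text
top 225 [166.72 243.51] (4.555540084838867, 17.679834365844727) [0.5118 0.2844 0.144 ] ang -76.2
top 225 [200.34 236.26] (4.555540084838867, 17.46290397644043) [0.5264 0.2231 0.144 ] ang -76.2
top 225 [227.02 228.61] (4.880936145782471, 18.65601921081543) [0.5417 0.1742 0.144 ] ang -76.2
top 200 [166.85 243.23] (5.491251468658447, 18.43491554260254) [0.5123 0.2842 0.144 ] ang -77.4
top 200 [200.29 236.05] (5.423261642456055, 17.89676284790039) [0.5268 0.2232 0.144 ] ang -76.2
top 200 [227.16 228.43] (5.796972274780273, 19.416362762451172) [0.542 0.174 0.144] ang -76.6
top plate ((547.5989990234375, -233.05953979492188), (183.4706573486328, 129.97824096679688), 80.81771087646484) [[399, 190], [390, 255], [463, 268], [466, 246], [484, 246], [484, 237], [470, 233], [473, 203]]
scene 150 [420.03 214.58] (16.106266021728516, 3.9115214347839355) [0.5869 0.2378 0.144 ] ang 103.3
scene 150 [450. 213.] (4.0, 16.0) [0.5616 0.2952 0.144 ] ang 109.6
scene 150 [394. 194.] (4.0, 16.0) [0.5434 0.1753 0.144 ] ang 109.7
scene 175 [420.  214.5] (3.0, 14.0) [0.5867 0.2377 0.144 ] ang 109.6
scene 175 [450.  213.5] (3.0, 14.0) [0.5631 0.2953 0.144 ] ang 109.6
scene 175 [394.  194.5] (3.0, 14.0) [0.545  0.1757 0.144 ] ang 109.7
scene plate ((554.171875, -220.74359130859375), (167.2940216064453, 147.03712463378906), 80.87710571289062) [[184, 172], [239, 189], [271, 157], [220, 139], [199, 158], [190, 159]]
corner [ 0.6267 -0.1528  0.13  ]
corner [ 0.6034 -0.3012  0.13  ]
corner [ 0.4744 -0.2809  0.13  ]
corner [ 0.4973 -0.1316  0.13  ]
scorner [ 0.4745 -0.2779  0.13  ]
scorner [ 0.4979 -0.1312  0.13  ]
scorner [ 0.6331 -0.1462  0.13  ]
scorner [ 0.6061 -0.2948  0.13  ]
tabtop [ 0.55279931 -0.20101937  0.162     ]
rack [0.5364 0.3413 0.05  ]
rack [0.5842 0.1455 0.05  ]
rack [0.5164 0.1286 0.05  ]
rack [0.4686 0.3251 0.05  ]
```

```bash
cat >> h.py <<'E'
from scipy.spatial.transform import Rotation as Ro
def tool():
    s=status.state(); q=s["tool_rot"]; R=Ro.from_quat([q[1],q[2],q[3],q[0]]).as_matrix()
    return s,np.array(s["tool_pos"]),R
YM=np.radians(-9.05); YR=np.radians(13.7)
SLOT=np.array([.5475,-.2358,.13])
def mach(x,y,z): c,s=np.cos(YM),np.sin(YM); return SLOT*[1,1,0]+[c*x-s*y,s*x+c*y,z]
def go(P,yaw=None):
    """tool-frame shift (cm) to world P; twist to bring tool y to +-yaw (world)"""
    s,p,R=tool(); d=R.T@(np.array(P)-p)*100; tw=None
    if yaw is not None:
        v=R.T@np.array([np.cos(yaw),np.sin(yaw),0]); tw=np.arctan2(v[2],v[1]); tw=(tw+np.pi/2)%np.pi-np.pi/2
    print("t",round(s["time"],2),"pos",p.round(4),"xax",R[:,0].round(4),"yaw_y",np.degrees(np.arctan2(R[1,1],R[0,1])).round(2),"F",np.round(s["contact_force"],2),"g",round(s["gripper_width"],3),"j",np.round(s["joint_pos"],2),"\n shift",d.round(2),"twist",tw)
E
python3 - <<'E'
from h import *
# shutter edges from crop a
for nm,uv in dict(L=(262,283),R=(408,312)).items(): print(nm,ray("top",(uv[0]/5+370-.4,uv[1]/5+170-.4),.134))
c,s=np.cos(YM),np.sin(YM)
for P in [ray("top",(293/5+370-.4,285/5+170-.4),.162),ray("top",(262/5+369.6,283/5+169.6),.134),ray("top",(408/5+369.6,312/5+169.6),.134)]:
    d=P-SLOT; print("mach",c*d[0]+s*d[1],-s*d[0]+c*d[1])
print(mach(0,-15,.25)) if 0 else None
go(mach(0,-.015,.24),YM)
E
```

```text
L [ 0.55422081 -0.19728586  0.134     ]
R [ 0.54421743 -0.25422275  0.134     ]
mach -0.00023752374189204856 0.03518122448376578
mach 0.0005790145542017957 0.0390918519778011
mach -0.0003438796574311491 -0.018709752722931124
t 0.1 pos [0.1627 0.6029 0.2381] xax [-7.0e-04 -1.8e-03 -1.0e+00] yaw_y 74.88 F [ 0.72  0.35 -0.36] g 0.998 j [ 1.19  0.05  1.61  0.    1.48 -0.12] 
 shift [-6.000e-02 -7.242e+01  5.917e+01] twist 1.46492541874396
```

Request:
carry_out(moves=[0, 0, -70.9, 59.0, 1.465, 0, 0, -70.9, 59.0, 1.465, 0, 0, -70.9, 59.0, 1.465, 0, 0, -70.9, 59.0, 1.465, 0, 0, -70.9, 59.0, 1.465, 0, 0, -70.9, 59.0, 1.465, 0, 0, -70.9, 59.0, 1.465, 0, 0, -70.9, 59.0, 1.465, 0, 0, -70.9, 59.0, 1.465, 0, 0, -70.9, 59.0, 1.465, 0, 0, -70.9, 59.0, 1.465, 0, 0, -70.9, 59.0, 1.465])

```text
time: 1.1
tool_pos: [0.3716, 0.147, 0.2391]
tool_rot: [0.458, 0.539, 0.457, -0.539]
contact_force: [0.3, 0.8, 0.7]
gripper_width: 0.006
```

Run:
```python
from h import *
go(mach(0,0,.24),YM)
```

```text
t 1.1 pos [0.3716 0.147  0.2391] xax [ 5.e-04  2.e-04 -1.e+00] yaw_y -9.36 F [0.27 0.85 0.71] g 0.006 j [ 0.19 -0.54  2.1   0.    1.57  0.35] 
 shift [-0.09 23.58 34.91] twist -0.00537831070310868
```

Request:
carry_out(moves=[0, 0, 23.4, 34.5, 0, 0, 0, 23.4, 34.5, 0, 0, 0, 23.4, 34.5, 0, 0, 0, 23.4, 34.5, 0, 0, 0, 23.4, 34.5, 0, 0, 0, 23.4, 34.5, 0, 0, 0, 23.4, 34.5, 0, 0, 0, 23.4, 34.5, 0, 0, 0, 23.4, 34.5, 0, 0, 0, 23.4, 34.5, 0, 0, 0, 23.4, 34.5, 0, 0, 0, 23.4, 34.5, 0])

```text
time: 2.1
tool_pos: [0.5482, -0.2302, 0.2377]
tool_rot: [-0.457, -0.538, -0.459, 0.539]
contact_force: [0.3, 1.0, 0.2]
gripper_width: -0.001
```

Run:
```python
from h import *
go(mach(0,0,.155),YM)
cv2.imwrite("pics/s1.png",imaging.grab_frame("scene")[130:270,140:340,::-1].repeat(3,0).repeat(3,1))
cv2.imwrite("pics/t1.png",imaging.grab_frame("top")[150:300,350:550,::-1].repeat(3,0).repeat(3,1))
```

```text
t 2.1 pos [ 0.5482 -0.2302  0.2377] xax [-0.0025  0.0016 -1.    ] yaw_y -9.21 F [0.29 1.03 0.18] g -0.001 j [-0.52 -0.02  1.69  0.    1.48 -0.36] 
 shift [8.27 0.04 0.57] twist -0.0028456011284694327
```

View pics/s1.png

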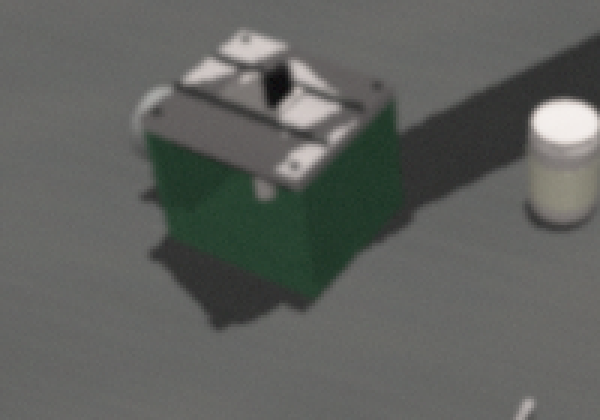

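View pics/t1.png

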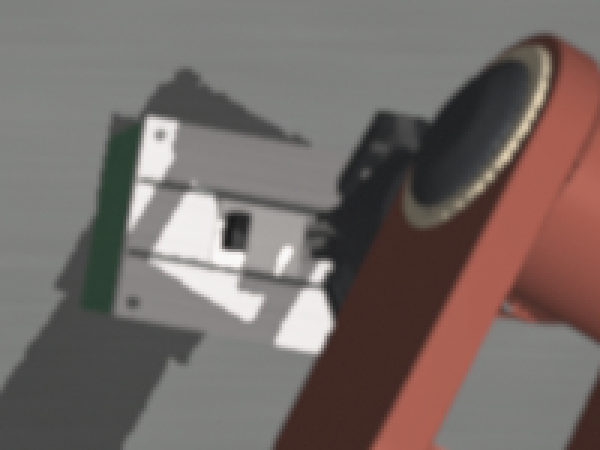

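Request:
carry_out(moves=[0, 3, 0, 0.5, 0, 0, 6, 0, 0.5, 0, 0, 8, 0, 0.5, 0, 0, 8.9, 0, 0.5, 0, 0, 8.9, 0, 0.5, 0, 0, 8.9, 0, 0.5, 0])

```text
time: 2.7
tool_pos: [0.5476, -0.2327, 0.1511]
tool_rot: [0.46, 0.538, 0.459, -0.538]
contact_force: [-0.0, 0.1, 0.8]
gripper_width: 0.001
```

Run:
```python
from h import *
go(mach(0,0.06,.148),YM)
cv2.imwrite("pics/s2.png",imaging.grab_frame("scene")[110:230,140:340,::-1].repeat(4,0).repeat(4,1))
```

```text
t 2.7 pos [ 0.5476 -0.2327  0.1511] xax [ 6.e-04 -3.e-04 -1.e+00] yaw_y -8.99 F [-0.05  0.09  0.82] g 0.001 j [-0.53  0.05  1.77  0.    1.32 -0.37] 
 shift [ 0.31  0.04 -5.69] twist 0.001108110200926271
```

View pics/s2.png

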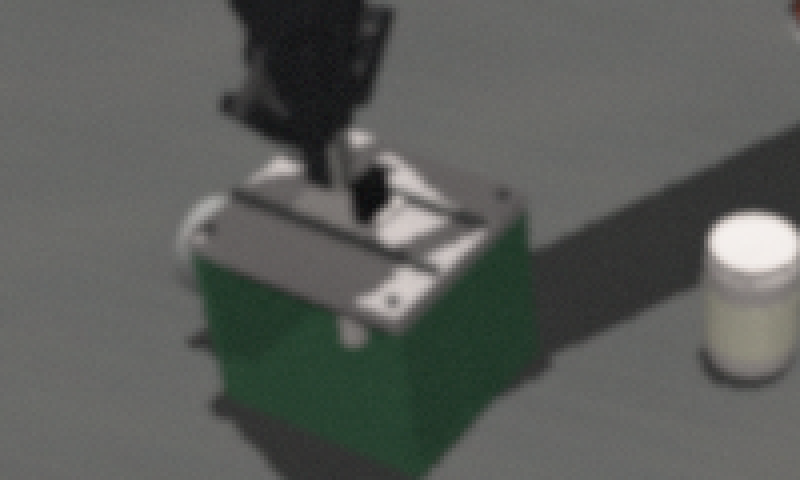

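Request:
carry_out(moves=[0, 0.3, 0, -0.8, 0, 0, 0.3, 0, -1.6, 0, 0, 0.3, 0, -2.4, 0, 0, 0.3, 0, -3.2, 0, 0, 0.3, 0, -4, 0, 0, 0.3, 0, -4.6, 0, 0, 0.3, 0, -5.2, 0, 0, 0.3, 0, -5.2, 0, 0, 0.3, 0, -5.2, 0])

```text
time: 3.5
tool_pos: [0.5554, -0.1813, 0.1468]
tool_rot: [-0.459, -0.538, -0.46, 0.538]
contact_force: [-0.6, 0.5, 0.4]
gripper_width: -0.0
```

Run:
```python
from h import *
go(mach(0,0.06,.148),YM)
cv2.imwrite("pics/s3.png",imaging.grab_frame("scene")[110:230,140:340,::-1].repeat(4,0).repeat(4,1))
```

```text
t 3.5 pos [ 0.5554 -0.1813  0.1468] xax [-0.0011  0.0011 -1.    ] yaw_y -9.01 F [-0.63  0.51  0.41] g -0.0 j [-0.44  0.03  1.79  0.    1.32 -0.29] 
 shift [-0.12  0.08 -0.5 ] twist 0.0006322200755024543
```

View pics/s3.png

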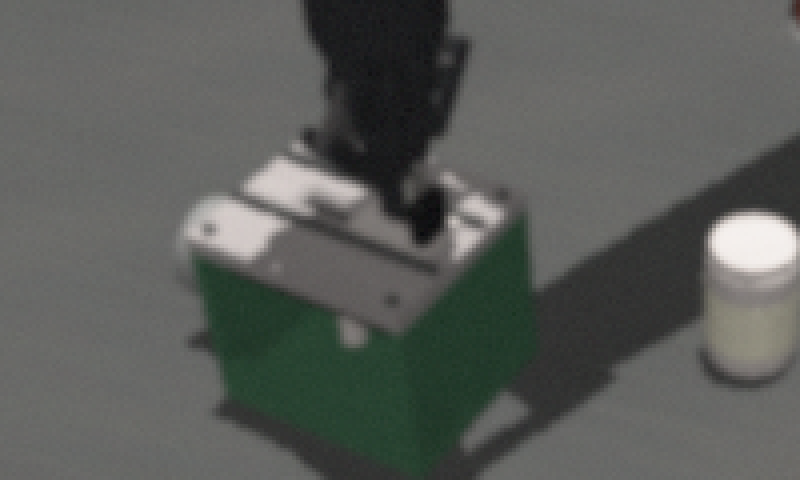

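Request:
carry_out(moves=[0, 0, 0, -0.2, 0, 0, 0, 0, -0.4, 0, 0, 0, 0, -0.6, 0, 0, 0, 0, -0.7, 0, 0, 0, 0, -0.7, 0])

```text
time: 3.97
tool_pos: [0.5566, -0.1751, 0.147]
tool_rot: [-0.459, -0.538, -0.459, 0.538]
contact_force: [-0.2, -1.4, -0.2]
gripper_width: -0.001
```

Request:
carry_out(moves=[0, 0, 0, -0.1, 0, 0, 0, 0, -0.2, 0, 0, 0, 0, -0.2, 0])

```text
time: 4.22
tool_pos: [0.5571, -0.1732, 0.1473]
tool_rot: [-0.459, -0.538, -0.459, 0.538]
contact_force: [-0.6, -0.0, -1.6]
gripper_width: 0.003
```

Run:
```python
from h import *
go(mach(0,0.06,.148),YM)
```

```text
t 4.22 pos [ 0.5571 -0.1732  0.1473] xax [-2.e-04  1.e-04 -1.e+00] yaw_y -9.05 F [-0.55 -0.05 -1.6 ] g 0.003 j [-0.43  0.03  1.8   0.    1.32 -0.27] 
 shift [-0.07  0.04  0.34] twist -2.792354072700398e-05
```

Request:
carry_out(moves=[0, 0, 0, -0.1, 0, 0, 0, 0, -0.2, 0, 0, 0, 0, -0.2, 0])

```text
time: 4.47
tool_pos: [0.5572, -0.1725, 0.1473]
tool_rot: [-0.46, -0.537, -0.458, 0.539]
contact_force: [-1.3, -6.0, -1.1]
gripper_width: 0.003
```

Request:
carry_out(moves=[0, 0, 0, -0.1, 0, 0, 0, 0, -0.2, 0, 0, 0, 0, -0.2, 0])

```text
time: 4.72
tool_pos: [0.5572, -0.1724, 0.1474]
tool_rot: [-0.461, -0.536, -0.457, 0.54]
contact_force: [-2.7, -11.7, -2.3]
gripper_width: 0.001
```

Run:
```python
from h import *
go(mach(0,0.06,.148),YM)
cv2.imwrite("pics/s4.png",imaging.grab_frame("scene")[110:230,140:340,::-1].repeat(4,0).repeat(4,1))
```

```text
t 4.72 pos [ 0.5572 -0.1724  0.1474] xax [-0.001 -0.007 -1.   ] yaw_y -9.08 F [ -2.69 -11.73  -2.26] g 0.001 j [-0.42  0.03  1.8  -0.01  1.32 -0.26] 
 shift [-0.06  0.04  0.41] twist -0.0004581552794797883
```

View pics/s4.png

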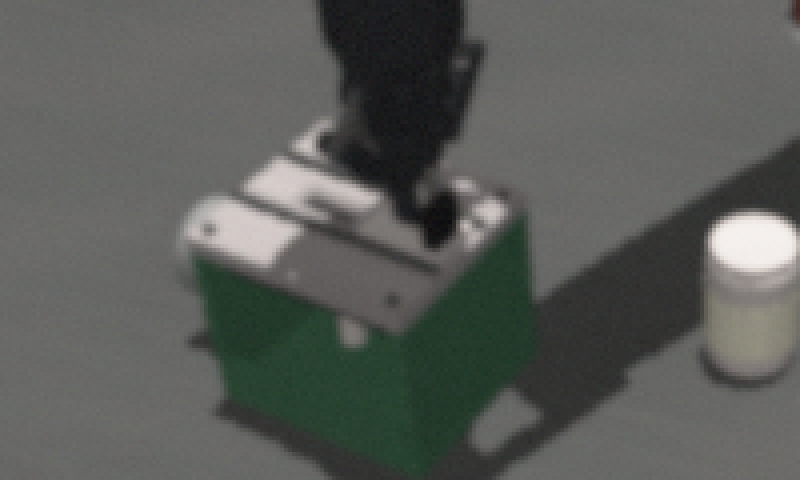

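Request:
carry_out(moves=[0, 0, 0, 1.5, 0, 0, -4, 0, 1.5, 0, 0, -8, 0, 1.5, 0, 0.5, -9, -1, -5, -0.1, 1, -9, -2, -10, -0.2, 1, -9, -3, -15, -0.3, 1, -9, -4, -19, -0.4, 1, -9, -5, -23, -0.4, 1, -9, -6, -27, -0.4, 1, -9, -6.9, -31, -0.4, 1, -9, -6.9, -33.5, -0.4, 1, -9, -6.9, -33.5, -0.4])

```text
time: 5.77
tool_pos: [0.5418, 0.1763, 0.238]
tool_rot: [0.557, 0.436, 0.558, -0.434]
contact_force: [-0.4, 0.3, 1.0]
gripper_width: 1.005
```

Run:
```python
from h import *
go([.5418,.1741,.2],YR)
t=imaging.grab_frame("top");s=imaging.grab_frame("scene")
cv2.imwrite("pics/t5r.png",t[:,:,::-1]); cv2.imwrite("pics/s5r.png",s[:,:,::-1])
cv2.imwrite("pics/t5.png",cv2.resize(t[170:290,370:500,::-1],None,fx=5,fy=5,interpolation=cv2.INTER_CUBIC))
cv2.imwrite("pics/s5.png",cv2.resize(s[120:270,170:470,::-1],None,fx=2.6,fy=2.6,interpolation=cv2.INTER_CUBIC))
```

```text
t 5.77 pos [0.5418 0.1763 0.238 ] xax [ 7.0e-04  2.9e-03 -1.0e+00] yaw_y 14.03 F [-0.36  0.28  1.03] g 1.005 j [ 0.18 -0.08  1.75  0.    1.47 -0.06] 
 shift [ 3.8  -0.06  0.22] twist 0.005777972366939332
```

View pics/s5.png

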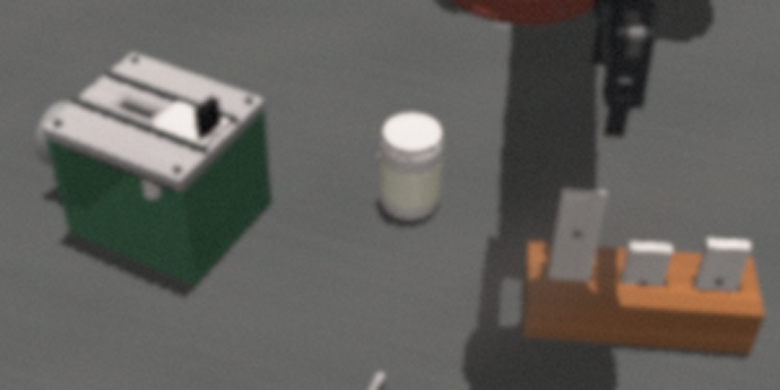

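View pics/t5.png

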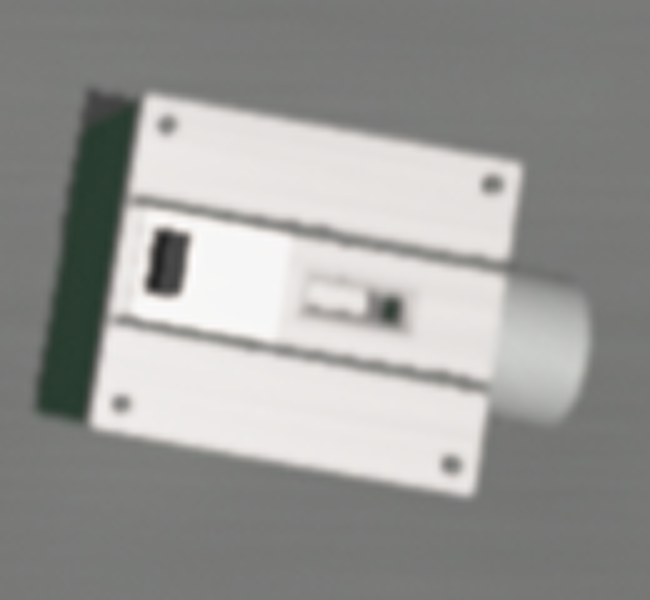

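Run:
```python
from h import *
f=lambda u,v,z=.13: ray("top",(u/5+370-.4,v/5+170-.4),z).round(4)
print("slot direct",f(356,301),"SLOT",SLOT)
sc=np.mean([f(167,124),f(492,183),f(451,464),f(121,403)],0);print("screws",sc, sc[:2]-.02*np.array([.157,.988]))
a=f(492,183)-f(167,124);b=f(451,464)-f(121,403);print(np.degrees(np.arctan2(a[0],a[1])),np.degrees(np.arctan2(b[0],b[1])))
```

```text
slot direct [ 0.5481 -0.2352  0.13  ] SLOT [ 0.5475 -0.2358  0.13  ]
screws [ 0.551  -0.2165  0.13  ] [ 0.54786 -0.23626]
-171.04573447388802 -170.71143246633582
```

Request:
carry_out(moves=[1, 3, 0, 0.2, 0, 1, 6, 0, 0.2, 0, 1, 7, 0, 0.2, 0, 1, 7, 0, 0.2, 0, 1, 7, 0, 0.2, 0])

```text
time: 6.28
tool_pos: [0.5429, 0.1698, 0.1675]
tool_rot: [0.556, 0.436, 0.557, -0.436]
contact_force: [1.1, -0.5, 0.3]
gripper_width: 1.002
```

Run:
```python
from h import *
go([.5418,.1741,.103],YR)
t=imaging.grab_frame("top");s=imaging.grab_frame("scene")
cv2.imwrite("pics/t6.png",cv2.resize(t[170:290,150:300,::-1],None,fx=5,fy=5,interpolation=cv2.INTER_CUBIC))
cv2.imwrite("pics/s6.png",cv2.resize(s[120:270,340:480,::-1],None,fx=4,fy=4,interpolation=cv2.INTER_CUBIC))
```

```text
t 6.28 pos [0.5429 0.1698 0.1675] xax [-7.e-04  2.e-04 -1.e+00] yaw_y 13.81 F [ 1.09 -0.46  0.31] g 1.002 j [ 0.17 -0.02  1.81  0.    1.35 -0.07] 
 shift [ 6.45  0.   -0.45] twist 0.0019432523903257781
```

View pics/s6.png

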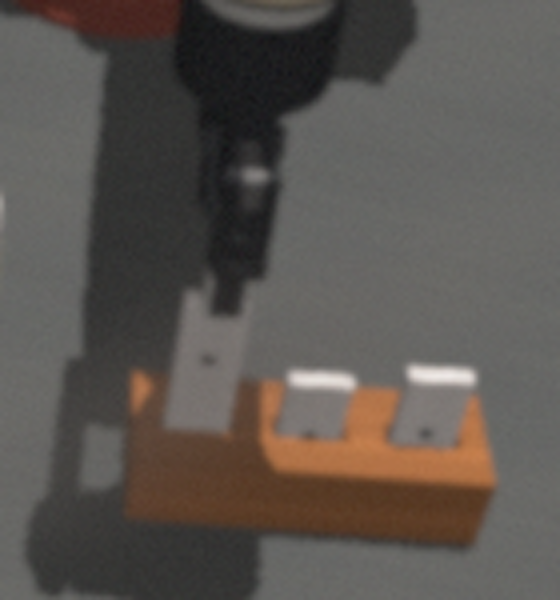

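View pics/t6.png

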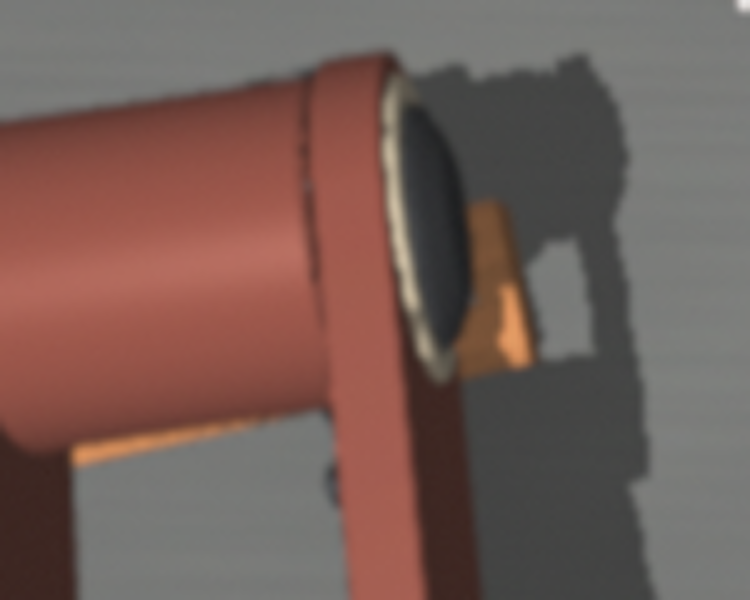

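Run:
```python
from h import *
_,p,R=tool()
for sg in(1,-1):
  for x in (.008,-.005):
    q=proj("scene",p+R@[x,sg*.045,0]); print(sg,x,(q-[340,120])*4)
```

```text
1 0.008 [214.21998932 328.29475841]
1 -0.005 [217.68604344 309.48919403]
-1 0.008 [207.25958688 216.03629632]
-1 -0.005 [210.40774889 197.51003424]
```

Run:
```python
from h import *
_,p,R=tool()
c,s=np.cos(YR),np.sin(YR)
for y in(.1698,.1741):
  for z in (.05,.144):
    for w in(-.018,.018):
      P=np.array([.5418,y,z])+[c*.005-s*w,s*.005+c*w,0]; print(y,z,w,(proj("scene",P)-[340,120])*4)
```

```text
0.1698 0.05 -0.018 [153.60309717 416.88969187]
0.1698 0.05 0.018 [216.82480364 421.58604309]
0.1698 0.144 -0.018 [172.91302195 295.58261847]
0.1698 0.144 0.018 [240.6679159  300.37252707]
0.1741 0.05 -0.018 [160.95714664 418.7233458 ]
0.1741 0.05 0.018 [224.25508725 423.42774367]
0.1741 0.144 -0.018 [180.80989339 297.41807718]
0.1741 0.144 0.018 [248.65233336 302.21670798]
```

Request:
carry_out(moves=[1, 0, 0, -0.3, 0, 1, 2, 0, -0.4, 0, 1, 4, 0, -0.4, 0, 1, 5.5, 0, -0.4, 0, 1, 6.4, 0, -0.4, 0, 1, 6.4, 0, -0.4, 0])

```text
time: 6.88
tool_pos: [0.5409, 0.1742, 0.102]
tool_rot: [0.556, 0.435, 0.557, -0.437]
contact_force: [-0.3, 0.1, -0.2]
gripper_width: 0.996
```

Run:
```python
from h import *
go([.5418,.1741,.103],YR)
s=imaging.grab_frame("scene")
cv2.imwrite("pics/s7.png",cv2.resize(s[120:270,340:480,::-1],None,fx=4,fy=4,interpolation=cv2.INTER_CUBIC))
```

```text
t 6.88 pos [0.5409 0.1742 0.102 ] xax [-2.6e-03 -4.0e-04 -1.0e+00] yaw_y 13.87 F [-0.33  0.14 -0.22] g 0.996 j [ 0.18  0.05  1.86  0.    1.24 -0.06] 
 shift [-0.1   0.08  0.03] twist 0.002937697928237837
```

View pics/s7.png

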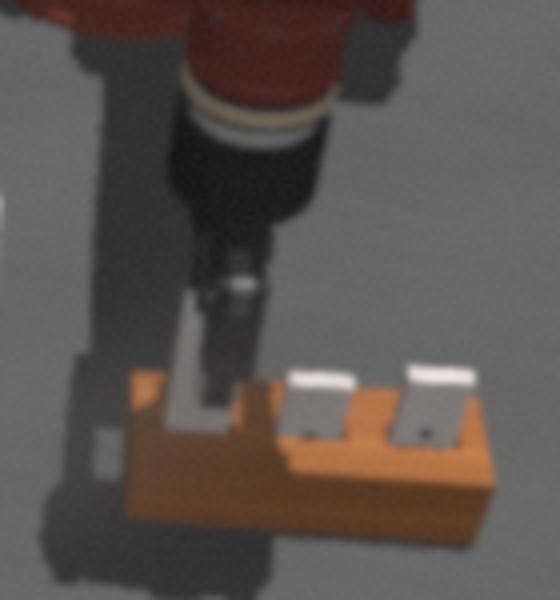

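Run:
```python
from h import *
_,p,R=tool()
for w in(-.011,.011):
  for x in (.008,-.005):
    print(w,x,(proj("scene",p+R@[x,.0425,-w])-[340,120])*4)
s=cv2.imread("pics/s7.png")
cv2.imwrite("pics/s7b.png",cv2.resize(s[260:450,130:300],None,fx=3.5,fy=3.5))
```

```text
-0.011 0.008 [185.47485628 412.27845625]
-0.011 -0.005 [188.47064143 395.38145316]
0.011 0.008 [226.66180039 415.23871442]
0.011 -0.005 [230.06802015 398.35127958]
```

View pics/s7b.png

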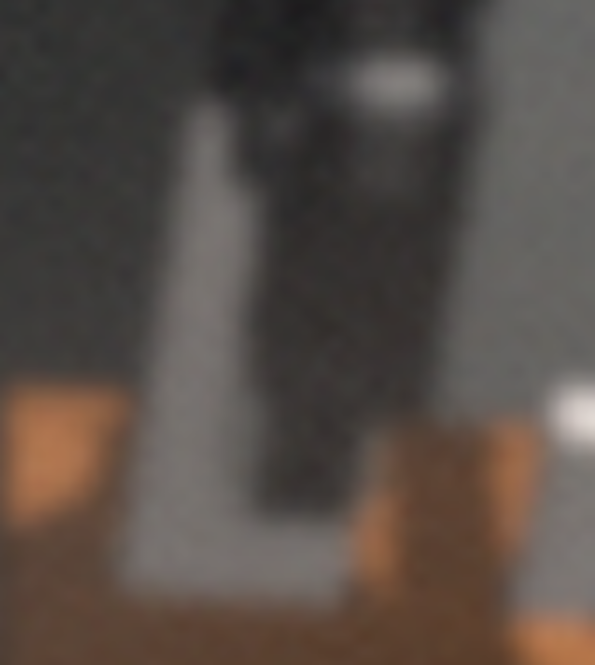

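Request:
carry_out(moves=[1, 0, 0.08, 0.1, 0, 1, 0, 0.08, 0.15, 0, 0, 0, 0.08, 0.15, 0, 0, 0, 0.08, 0.15, 0, 0, 0, 0.08, 0.15, 0, 0, 0, 0.08, 0.15, 0, 0, 0, 0.08, 0.15, 0, 0, 0, 0.08, 0.15, 0, 0, 0, 0.08, 0.15, 0, 0, 0, 0.08, 0.15, 0])

```text
time: 7.77
tool_pos: [0.543, 0.173, 0.1034]
tool_rot: [0.557, 0.436, 0.557, -0.436]
contact_force: [1.0, -0.1, 1.0]
gripper_width: 0.113
```

Run:
```python
from h import *
go([.5418,.1741,.103],YR)
print(status.state()["ft_torque"])
```

```text
t 7.77 pos [0.543  0.173  0.1034] xax [ 1.e-04  0.e+00 -1.e+00] yaw_y 13.86 F [ 1.   -0.06  1.04] g 0.113 j [ 0.18  0.05  1.86 -0.    1.24 -0.06] 
 shift [ 0.04 -0.09 -0.13] twist 0.002863782477209531
[-0.0166666   0.00386309  0.01899594]
```

Request:
carry_out(moves=[0, -0.5, 0, 0, 0, 0, -1.5, 0, 0, 0, 0, -3, 0, 0, 0, 0, -5, 0, 0, 0, 0, -8, 0, 0, 0, 0, -11, 0, 0, 0, 0, -14, 0, 0, 0, 0, -17, 0, 0, 0, 0, -19, 0, 0, 0, 0, -20, 0, 0, 0, 0, -20, 0, 0, 0, 0, -20, 0, 0, 0])

```text
time: 8.77
tool_pos: [0.5428, 0.173, 0.303]
tool_rot: [0.557, 0.436, 0.557, -0.436]
contact_force: [0.4, -0.2, -2.7]
gripper_width: 0.103
```

Run:
```python
from h import *
SLOT[:]=[.5478,-.2358,.13]
go(mach(0,0,.3),YM)
t=imaging.grab_frame("top");s=imaging.grab_frame("scene")
cv2.imwrite("pics/t8.png",t[:,:,::-1])
cv2.imwrite("pics/s8.png",cv2.resize(s[60:270,330:480,::-1],None,fx=2.8,fy=2.8,interpolation=cv2.INTER_CUBIC))
```

```text
t 8.77 pos [0.5428 0.173  0.303 ] xax [-2.e-04 -1.e-04 -1.e+00] yaw_y 13.87 F [ 0.36 -0.24 -2.65] g 0.103 j [ 0.18 -0.11  1.67 -0.    1.58 -0.06] 
 shift [ 0.3  -9.31 39.81] twist 0.39995489978144727
```

View pics/s8.png

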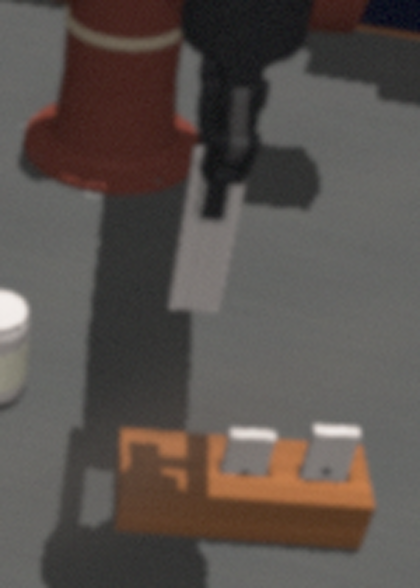

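View pics/t8.png

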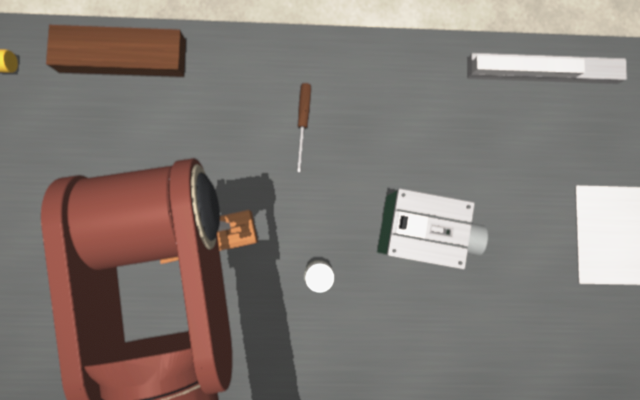

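Run:
```python
from h import *
_,p,R=tool()
s=imaging.grab_frame("scene")
im=s[100:180,380:430,::-1]
cv2.imwrite("pics/s9.png",cv2.resize(im,None,fx=7.5,fy=7.5,interpolation=cv2.INTER_CUBIC))
f=lambda x,y,z:((proj("scene",p+R@[x,y,z])-[380,100]+.5)*7.5).round(0)
# predicted: foot 89mm ahead of TCP, tool z = -blank y
for w in (-.018,.018): print("foot",w,f(.089,.005,-w),"top",f(-.041,.005,-w),"at tip",f(.01,.005,-w))
for w in (-.011,0,.011): print("finger front tip",w,f(.008,.0195,-w), f(.008,.005,-w))
```

```text
foot -0.018 [ 68. 525.] top [136. 109.] at tip [108. 283.]
foot 0.018 [202. 534.] top [286. 118.] at tip [251. 292.]
finger front tip -0.011 [140. 312.] [137. 278.]
finger front tip 0 [184. 315.] [180. 281.]
finger front tip 0.011 [228. 317.] [224. 284.]
```

View pics/s9.png

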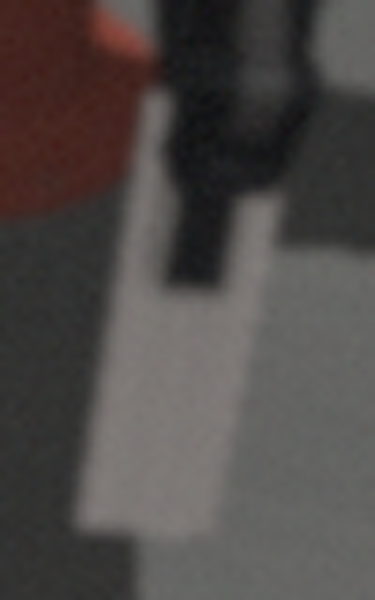

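Request:
carry_out(moves=[0, 0, -0.5, 2, 0.02, 0, 0, -1.4, 6, 0.06, 0, 0, -2.3, 10, 0.1, 0, 0, -3.3, 14, 0.15, 0, 0, -4.2, 18, 0.2, 0, 0, -5.1, 22, 0.25, 0, 0, -6, 26, 0.3, 0, 0, -7, 30, 0.35, 0, 0, -7.9, 34, 0.4, 0, 0, -8.6, 37, 0.4, 0, 0, -9.3, 39.7, 0.4, 0, 0, -9.3, 39.7, 0.4])

```text
time: 9.92
tool_pos: [0.5465, -0.2391, 0.3006]
tool_rot: [-0.457, -0.538, -0.458, 0.54]
contact_force: [0.1, 0.2, -1.9]
gripper_width: 0.104
```

Request:
carry_out(moves=[0, 0, 0, 0, 0, 0, 0, 0, 0, 0])

```text
time: 10.08
tool_pos: [0.5474, -0.2341, 0.3017]
tool_rot: [-0.458, -0.538, -0.46, 0.538]
contact_force: [0.5, -1.0, -1.5]
gripper_width: 0.109
```

```bash
sed -i 's/SLOT=np.array.*/SLOT=np.array([.5478,-.2358,.13])/' h.py
python3 - <<'E'
from h import *
go(mach(0,0.001,.235),YM)
_,p,R=tool()
t=imaging.grab_frame("top");s=imaging.grab_frame("scene")
cv2.imwrite("pics/t10.png",cv2.resize(t[150:300,350:550,::-1],None,fx=3,fy=3))
cv2.imwrite("pics/s10.png",cv2.resize(s[60:220,170:290,::-1],None,fx=3.7,fy=3.7,interpolation=cv2.INTER_CUBIC))
E
```

```text
t 10.08 pos [ 0.5474 -0.2341  0.3017] xax [-0.0022  0.0018 -1.    ] yaw_y -9.06 F [ 0.53 -1.04 -1.52] g 0.109 j [-0.53 -0.04  1.61  0.    1.58 -0.37] 
 shift [6.67 0.08 0.07] twist -0.00013140568665770402
```

View pics/s10.png

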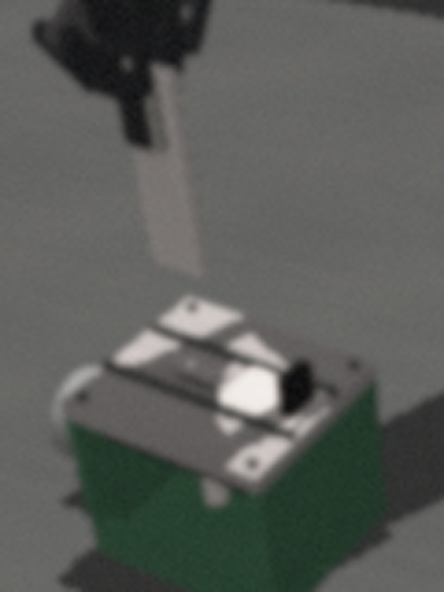

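View pics/t10.png

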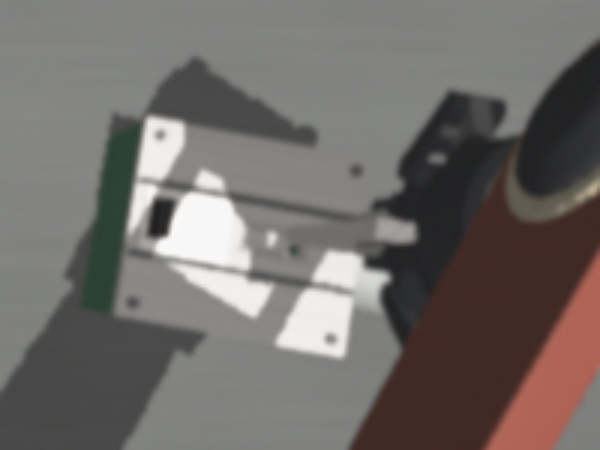

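Request:
carry_out(moves=[0, 2, 0.05, 0.05, 0, 0, 4, 0.05, 0.05, 0, 0, 6, 0.05, 0.05, 0, 0, 6.6, 0.05, 0.05, 0, 0, 6.6, 0.05, 0.05, 0, 0, 6.6, 0.05, 0.05, 0, 0, 6.6, 0.05, 0.05, 0])

```text
time: 10.77
tool_pos: [0.5491, -0.2352, 0.2392]
tool_rot: [0.46, 0.538, 0.458, -0.537]
contact_force: [0.3, 0.6, -1.3]
gripper_width: 0.107
```

Run:
```python
from h import *
go(mach(0,0.001,.235),YM)
_,p,R=tool()
t=imaging.grab_frame("top");s=imaging.grab_frame("scene")
cv2.imwrite("pics/t11.png",cv2.resize(t[190:270,380:500,::-1],None,fx=6,fy=6,interpolation=cv2.INTER_CUBIC))
cv2.imwrite("pics/s11.png",cv2.resize(s[110:200,175:285,::-1],None,fx=6,fy=6,interpolation=cv2.INTER_CUBIC))
```

```text
t 10.77 pos [ 0.5491 -0.2352  0.2392] xax [ 0.0024 -0.0014 -1.    ] yaw_y -9.01 F [ 0.3   0.56 -1.32] g 0.107 j [-0.53 -0.01  1.68  0.    1.47 -0.37] 
 shift [ 0.42 -0.12 -0.03] twist 0.000608640769045099
```

View pics/s11.png

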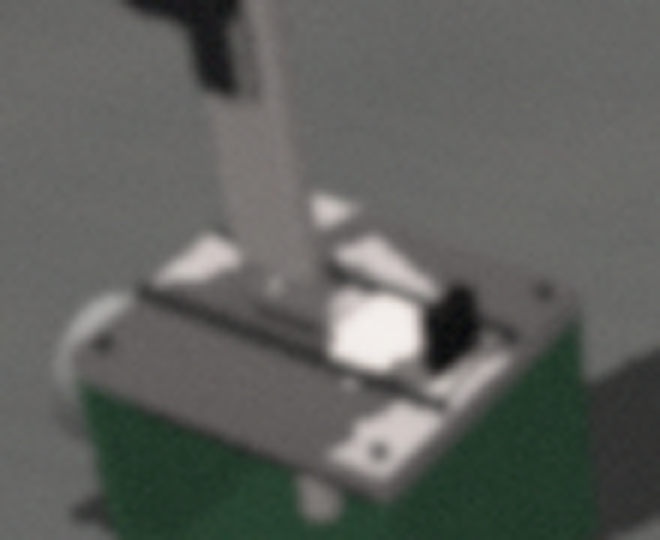

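View pics/t11.png

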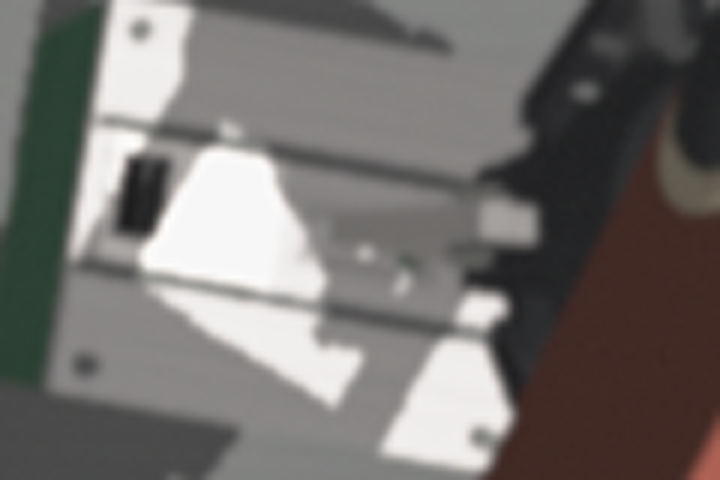

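Run:
```python
from h import *
s=cv2.imread("pics/s5r.png"); 
cv2.imwrite("pics/z5.png",cv2.resize(s[140:180,190:260],None,fx=10,fy=10,interpolation=cv2.INTER_CUBIC))
f=lambda X:((proj("scene",X)-[190,140]+.5)*10).round(0)
for hx,hy in((.006,.019),(.01,.023)):
  for a,b in((1,1),(1,-1),(-1,-1),(-1,1)): print(hx,a,b,f(mach(a*hx,b*hy,.13)))
_,p,R=tool()
f=lambda X:((proj("scene",X)-[175,110]+.5)*6).round(0)
for w in(-.018,.018): print("foot",f(p+R@[.089,.005,-w-.001]))
```

```text
0.006 1 1 [372. 243.]
0.006 1 -1 [243. 195.]
0.006 -1 -1 [274. 168.]
0.006 -1 1 [404. 215.]
0.01 1 1 [376. 257.]
0.01 1 -1 [218. 199.]
0.01 -1 -1 [271. 154.]
0.01 -1 1 [428. 211.]
foot [231. 258.]
foot [306. 285.]
```

View pics/z5.png

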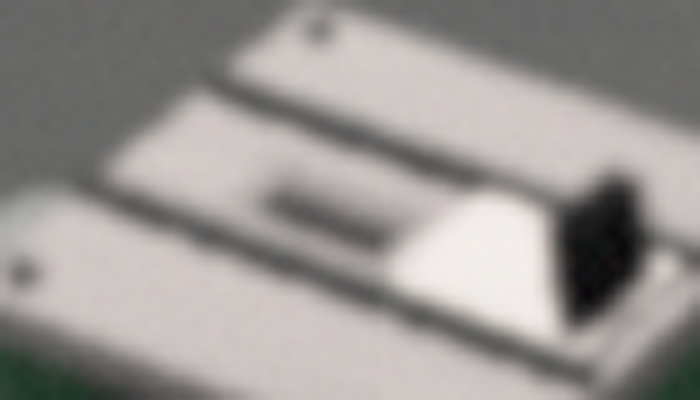

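Run:
```python
from h import *
s=sum(imaging.grab_frame("scene").astype(float) for _ in range(4))/4
s=np.clip(s*1.4,0,255).astype(np.uint8)
cv2.imwrite("pics/z12.png",cv2.resize(s[130:180,190:260,::-1],None,fx=10,fy=10,interpolation=cv2.INTER_CUBIC))
_,p,R=tool(); print(p)
f=lambda X:((proj("scene",X)-[190,130]+.5)*10).round(0)
for w in(-.018,.018): print("foot",f(p+R@[.089,.005,-w-.001]),f(p+R@[.069,.005,-w-.001]))
```

```text
[ 0.54849036 -0.23546668  0.23811026]
foot [239. 232.] [225. 163.]
foot [363. 278.] [352. 208.]
```

View pics/z12.png

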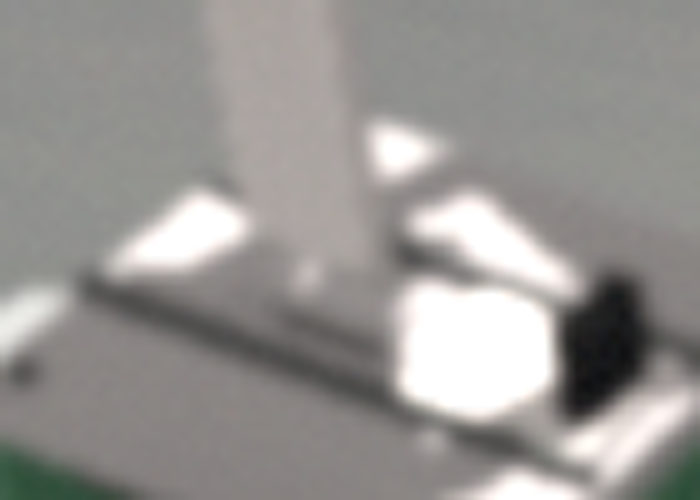

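Run:
```python
from h import *
g=lambda u,v: ray("top",(u/5+370-.4,v/5+170-.4),.13)
s=cv2.imread("pics/s5r.png",0)
for q in [(167,124),(492,183),(451,464),(121,403)]:
    X=g(*q); d=(X-SLOT); c,sn=np.cos(YM),np.sin(YM)
    u=proj("scene",X)
    x0,y0=(u-4).astype(int); w=255-s[y0:y0+10,x0:x0+10].astype(float); w=np.clip(w-np.percentile(w,75),0,None)
    yy,xx=np.mgrid[y0:y0+10,x0:x0+10]
    print("mach",(c*d[0]+sn*d[1]).round(4),(-sn*d[0]+c*d[1]).round(4),"pred",u.round(2),"obs",((w*xx).sum()/w.sum()).round(2),((w*yy).sum()/w.sum()).round(2),"z5",((u-[190,140]+.5)*10).round(0))
```

```text
mach 0.0551 0.0844 pred [237.14 184.72] obs 238.14 188.12 z5 [476. 452.]
mach 0.0553 -0.0453 pred [191.22 167.01] obs 189.56 170.6 z5 [ 17. 275.]
mach -0.0553 -0.0455 pred [220.79 142.6 ] obs 219.76 138.69 z5 [313.  31.]
mach -0.0547 0.0847 pred [264.63 158.23] obs 267.68 158.28 z5 [751. 187.]
```

Run:
```python
import cv2
s=cv2.imread("pics/s5r.png"); 
cv2.imwrite("pics/z5b.png",cv2.resize(s[138:198,184:280],None,fx=8,fy=8,interpolation=cv2.INTER_CUBIC))
```

```text
(no output)
```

View pics/z5b.png

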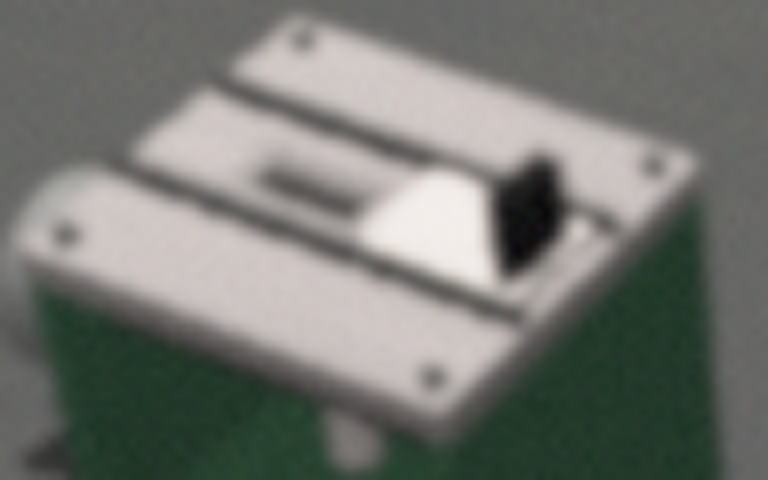

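Request:
carry_out(moves=[0, 0, -0.05, 0.3, 0, 0, 0.5, -0.05, 0.3, 0, 0, 1, -0.05, 0.3, 0, 0, 1.4, -0.05, 0.3, 0, 0, 1.4, -0.05, 0.3, 0])

```text
time: 11.48
tool_pos: [0.5465, -0.2377, 0.2213]
tool_rot: [-0.458, -0.538, -0.46, 0.538]
contact_force: [-0.2, -0.0, -2.4]
gripper_width: 0.111
```

Run:
```python
from h import *
go(mach(0,-.0027,.235),YM)
s=sum(imaging.grab_frame("scene").astype(float) for _ in range(4))/4
s=np.clip(s*1.4,0,255).astype(np.uint8)
cv2.imwrite("pics/z13.png",cv2.resize(s[130:180,190:260,::-1],None,fx=10,fy=10,interpolation=cv2.INTER_CUBIC))
```

```text
t 11.48 pos [ 0.5465 -0.2377  0.2213] xax [-0.0026  0.0016 -1.    ] yaw_y -9.06 F [-0.19 -0.01 -2.42] g 0.111 j [-0.54 -0.    1.7   0.    1.45 -0.38] 
 shift [-1.37  0.1   0.06] twist -0.00016354854132183405
```

View pics/z13.png

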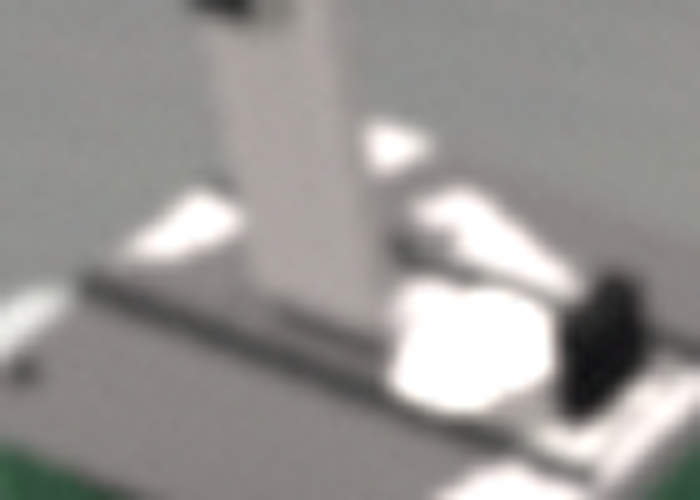

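Request:
carry_out(moves=[0, 0.3, 0, 0, 0, 0, 0.6, 0, 0, 0, 0, 0.8, 0, 0, 0, 0, 0.8, 0, 0, 0, 0, 0.8, 0, 0, 0])

```text
time: 12.1
tool_pos: [0.5471, -0.238, 0.2149]
tool_rot: [-0.459, -0.538, -0.459, 0.538]
contact_force: [0.1, 0.4, -0.9]
gripper_width: 0.112
```

Run:
```python
from h import *
go(mach(0,-.0027,.235),YM); print(status.state()["ft_torque"])
```

```text
t 12.1 pos [ 0.5471 -0.238   0.2149] xax [-5.e-04  3.e-04 -1.e+00] yaw_y -9.05 F [ 0.06  0.37 -0.93] g 0.112 j [-0.54  0.    1.71  0.    1.43 -0.38] 
 shift [-2.01  0.03  0.04] twist -4.564503975168499e-05
[-0.02301248 -0.00323479  0.03213507]
```

Request:
carry_out(moves=[0, 0.2, 0, 0, 0, 0, 0.4, 0, 0, 0, 0, 0.6, 0, 0, 0, 0, 0.6, 0, 0, 0])

```text
time: 12.43
tool_pos: [0.547, -0.238, 0.2086]
tool_rot: [-0.459, -0.538, -0.459, 0.538]
contact_force: [-0.3, 0.3, -1.3]
gripper_width: 0.11
```

Request:
carry_out(moves=[0, 0.2, 0, 0, 0, 0, 0.4, 0, 0, 0, 0, 0.6, 0, 0, 0, 0, 0.6, 0, 0, 0])

```text
time: 12.77
tool_pos: [0.547, -0.238, 0.2026]
tool_rot: [-0.459, -0.538, -0.459, 0.538]
contact_force: [-0.8, -0.1, -2.2]
gripper_width: 0.108
```

Run:
```python
from h import *
go(mach(0,-.0027,.235),YM); print(status.state()["ft_torque"])
s=sum(imaging.grab_frame("scene").astype(float) for _ in range(4))/4
s=np.clip(s*1.4,0,255).astype(np.uint8)
cv2.imwrite("pics/z14.png",cv2.resize(s[100:180,180:270,::-1],None,fx=7,fy=7,interpolation=cv2.INTER_CUBIC))
```

```text
t 12.77 pos [ 0.547  -0.238   0.2026] xax [-9.e-04  5.e-04 -1.e+00] yaw_y -9.05 F [-0.84 -0.12 -2.16] g 0.108 j [-0.54  0.01  1.72 -0.    1.41 -0.38] 
 shift [-3.24  0.04  0.04] twist -6.414817324240651e-05
[ 0.0254221   0.07556795 -0.00896611]
```

View pics/z14.png

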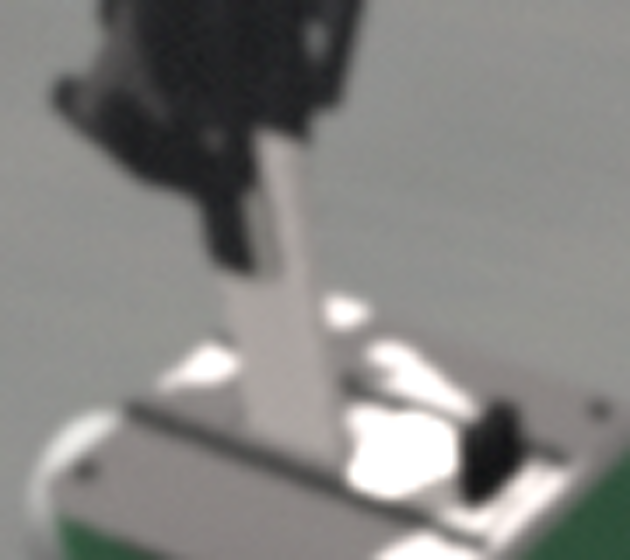

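Request:
carry_out(moves=[0, 0.4, 0, 0, 0, 0, 0.8, 0, 0, 0, 0, 1.2, 0, 0, 0, 0, 1.6, 0, 0, 0, 0, 2, 0, 0, 0, 0, 2.3, 0, 0, 0, 0, 2.3, 0, 0, 0])

```text
time: 13.55
tool_pos: [0.5469, -0.2379, 0.1791]
tool_rot: [-0.458, -0.538, -0.459, 0.538]
contact_force: [0.7, 0.6, -2.0]
gripper_width: 0.106
```

Request:
carry_out(moves=[0, 0.3, 0, 0, 0, 0, 0.6, 0, 0, 0, 0, 0.8, 0, 0, 0, 0, 0.8, 0, 0, 0, 0, 0.8, 0, 0, 0])

```text
time: 13.97
tool_pos: [0.5476, -0.2383, 0.1731]
tool_rot: [0.459, 0.538, 0.459, -0.538]
contact_force: [-0.1, 0.2, 2.1]
gripper_width: 0.112
```

Request:
carry_out(moves=[0, 0.2, 0, 0, 0, 0, 0.4, 0, 0, 0, 0, 0.6, 0, 0, 0, 0, 0.7, 0, 0, 0, 0, 0.7, 0, 0, 0, 0, 0.7, 0, 0, 0])

```text
time: 14.47
tool_pos: [0.5475, -0.2383, 0.1656]
tool_rot: [0.459, 0.538, 0.459, -0.538]
contact_force: [0.7, 0.6, 3.5]
gripper_width: 0.11
```

Request:
carry_out(moves=[0, 0.2, 0, 0, 0, 0, 0.3, 0, 0, 0, 0, 0.3, 0, 0, 0, 0, 0.3, 0, 0, 0])

```text
time: 14.8
tool_pos: [0.5475, -0.2383, 0.1626]
tool_rot: [0.459, 0.538, 0.459, -0.538]
contact_force: [-0.6, 0.1, 4.7]
gripper_width: 0.113
```

Run:
```python
from h import *
go(mach(0,-.0027,.235),YM); print(status.state()["ft_torque"])
_,p,R=tool()
s=sum(imaging.grab_frame("scene").astype(float) for _ in range(4))/4
s=np.clip(s*1.4,0,255).astype(np.uint8)
cv2.imwrite("pics/z15.png",cv2.resize(s[110:220,180:280,::-1],None,fx=5.4,fy=5.4,interpolation=cv2.INTER_CUBIC))
s=imaging.grab_frame("scene"); cv2.imwrite("pics/s15.png",s[:,:,::-1])
f=lambda X:((proj("scene",X)-[180,110]+.5)*5.4).round(0)
print("top of blank pred",f(p+R@[-.041,.005,.018]),f(p+R@[-.041,.005,-.018]),"tip",f(p+R@[.008,.012,0]))
```

```text
t 14.8 pos [ 0.5475 -0.2383  0.1626] xax [ 7.e-04 -4.e-04 -1.e+00] yaw_y -9.05 F [-0.63  0.12  4.73] g 0.113 j [-0.54  0.05  1.75  0.    1.34 -0.38] 
 shift [-7.24 -0.01  0.02] twist -1.4829257606763235e-05
[0.00245472 0.00021985 0.04205431]
top of blank pred [156. 125.] [226. 149.] tip [198. 241.]
```

View pics/z15.png

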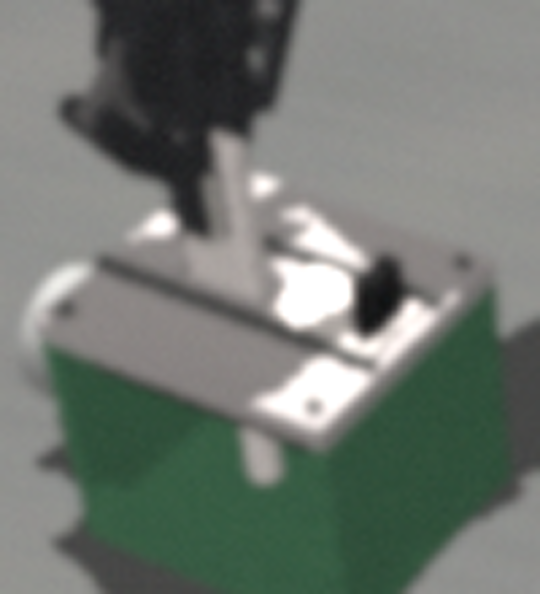

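View pics/s15.png

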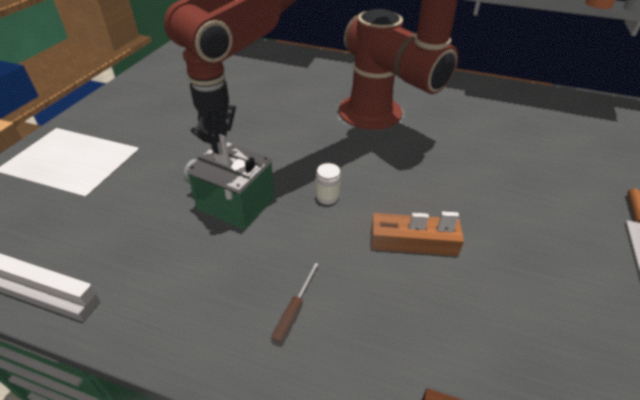

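Request:
carry_out(moves=[0, 0.1, 0, 0, 0, 0, 0.1, 0, 0, 0, 0, 0.1, 0, 0, 0, 0, 0.1, 0, 0, 0])

```text
time: 15.38
tool_pos: [0.5475, -0.2383, 0.1615]
tool_rot: [0.459, 0.538, 0.459, -0.538]
contact_force: [0.7, 0.5, 5.5]
gripper_width: 0.106
```

Run:
```python
from h import *
F=[]
for i in range(6):
    imaging.grab_frame("scene"); F.append(status.state()["contact_force"][2])
print(np.round(F,2),np.mean(F)); go(mach(0,0,.16),YM)
print(workorder.job_done())
```

```text
[4.76 5.56 5.72 5.9  5.02 5.16] 5.353471868447183
t 15.68 pos [ 0.5475 -0.2383  0.1616] xax [ 5.e-04 -3.e-04 -1.e+00] yaw_y -9.05 F [1.56 0.36 5.16] g 0.11 j [-0.54  0.05  1.75 -0.    1.34 -0.38] 
 shift [ 0.16 -0.01 -0.25] twist -4.1908857109973496e-05
the job is handed in; nothing more can be done
None
```

The job is handed in at 15.7 s on the robot's clock, with the gripper still holding the long blank and the spring stop pressed down. I got no verdict back.

- **Shutter:** I pushed the tab with closed fingers until it met a hard stop at about 12 N. The picture afterwards showed the slot clear.
- **Long blank:** I gripped it across its 10 mm thickness (the jaws read 9.4 mm at the end) and lifted it out of the rack. It then went straight down through the slot with no noticeable resistance.
- **Spring stop:** I felt it at a TCP height of about 0.173 m and pressed about 11–12 mm further, so it should be well past 6 mm. The average upward force was 5.4 N, or about 7 N after allowing for the blank's weight. That fits the spring near that depth.
- **Everything else:** the last full picture shows both short blanks in the rack and the can and screwdriver where they were.

**Disagreements:** the camera positions were about 2–3 mm off in y from where the arm actually made contact. I aligned the blank's foot with the slot by comparing them in the same picture instead. I could not see the stop itself, so its depth comes only from the arm's height and the force.

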